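Check the juice groove of a sanded carving board with a sprung depth gauge

ROBOT

A 6-joint arm with a two-finger parallel gripper is mounted at the origin on the work surface; the furniture and walls round the work are solid. World frame = base frame: x ahead of the robot, y to its left, z up, the work surface at z = 0. Lengths are in m, angles in rad, forces in N, time in s.
With the tool pointing down it reaches from about 0.35 to 0.775 m from the base axis. Payload 7.3 kg.
Tool frame: the origin (TCP) lies at the very end of the fingers, on their centre line; the grasp point (between the pads) lies 19 mm behind it; z points along the fingers, y is the direction in which the jaws open and shut (so a half turn about z gives the same grasp; the last joint's range is limited). The gripper opens to 92 mm and grips with 3 to 60 N. Pads are 19 mm wide; open, the fingers measure 130 mm over their backs; the gripper's body (75 mm by 190 mm) begins 47 mm behind the grasp point.
Start: joints at [0.961, 0.342, 1.524, -0, 1.275, -0.146], TCP at [0.235, 0.47, 0.227] pointing down, gripper open.
Joint ranges: [-2.53, 2.53], [-0.77, 2.02], [0.04, 2.7], [-1, 4.14], [0.28, 2.66], [-3.11, 3.11]. Speed limits (rad/s): [2.57, 2.57, 3.14, 3.14, 3.14, 3.14].

INTERFACE

Orientations are given as [roll, pitch, yaw] about the fixed x, y, z axes, in that order (R = Rz(yaw) Ry(pitch) Rx(roll)).
In Python, from cell import observe, read_camera, camera_info, hand_in gives the robot as it stands.
- The arm moves only by the tool jog_arm, never from a script. Its argument "rows" is one flat list of numbers, 5 for each row, row after row: the finger opening in mm, from 0 to 91.8, then the shift along the tool's x, y, z in mm, then the turn about the tool's z in degrees. In form: [gripper, tx, ty, tz, roll, gripper, tx, ty, tz, roll, ...]. A call has 1 to 20 rows; each row shifts and turns the commanded pose from where the row before left it, along the tool's axes as they then stand; what a row does not reach is not made up. A row lasts 1/10 s, in which the tool goes at most 50 mm and 8.59 degrees, less where a joint would pass 70% of its speed; a pose out of reach is approached as far as the arm can. A call with a gripper value outside its range is refused whole. The fingers move at their own pace and stop on an object; "grip_force" is the grip in N (left out, the last holds). Time passes only in rows, so rows that do not move let the fingers close. It gives the time, the measured TCP pose, the force and the opening at its end, in the units of the state.
- observe(): the state, without advancing time (a new reading comes with each control period).
- read_camera(name): name is "scene" or "top" or "wrist"; returns (picture, depth): 384x512x3 uint8, red, green, blue; 384x512 float32, m along the optical axis (not along the pixel's ray), 0 where there is no reading.
- camera_info(name): a dict with "fx", "fy", "cx", "cy" (pixels), "extrinsics" (4x4, takes a point from camera to world coordinates); the wrist camera has in their place "tool_from_camera" (4x4, takes a point from camera to tool coordinates, whose origin is the TCP and whose axes are the flange's). Camera axes: x right, y up, looking along -z (the intrinsics and any distortion apply to the point x, -y, -z); pixel columns grow to the right and rows downward; lengths in m; the calibration is good to about 2 mm. The wrist camera is an equidistant fisheye: a pixel r from the principal point sees the ray r / f radians off the axis. A picture is of the moment at which its call begins: read the wrist's pose just before it. camera_info takes no time and is no camera call.
- hand_in(): hands the job in, once; it reports no verdict.
The state is a dict: "time": time; "qpos": joint angles; "qvel": joint speeds; "joint_efforts": joint torques, N m; "tool_pos": TCP position; "tool_rot": TCP orientation; "contact_force": force on the tool from outside, world axes, zero at the start; "torque": the same for the moment, N m; "opening": finger opening in m.
Only numpy, scipy, OpenCV 4.12 (cv2) and the standard library are available. Lean on these libraries where they do the work, as an engineer would, in place of code of your own. Each camera call takes 0.05 s, during which the arm holds its last target. There are 200 camera calls.

TASK

The carving board in the steel tray has been sanded and its juice groove must be checked. Take the depth gauge out of its wooden stand, find the groove run along the board's near edge with the pin, and somewhere in the middle part of that run press the gauge down, upright and astride the groove, until its foot sits flat on the board with the pin in the groove; hold it down there for a moment with a push of about 10 N so that the red pointer takes the depth, and never press the board harder than 25 N. Then seat the gauge upright back in its stand, with the reading left on it: the pin must never be pushed further in than the groove pushes it, and nothing else may be knocked.

Things in the scene. Friction and masses are not known exactly. Their poses are not given: they have to be found in the camera images.
- tray: Shallow steel drip tray, 240 x 278 mm, rim 17 mm high, fixed; origin at the centre of its underside, x across it (away from the robot at yaw 0), y along its long side. In it a wooden carving board, 200 (tray x) x 260 mm (tray y), top level and 34 mm above the worktop. The board lies parallel to the tray but up to 13 mm off its centre either way along tray x, unmeasured; it does not shift.
- groove_near (a point): Where the middle of the near groove run would be, at the height of the board's top, if the board lay central in the tray (tray x -66 mm, y 0); the real groove is up to 13 mm off along x. Axes as the tray's; the run goes along y. Groove: 8 mm wide, upright sides, 5 to 9 mm deep (unknown), 34 mm inside the board's edges all round. Middle part of the run: within 65 mm of this point.
- stand: Dark wooden stand, 84 x 42 mm, fixed; origin at the centre of its underside, x along its long side. Two cheeks with a 32 mm gap along x between them, 8 mm floor. The gauge's foot rests on the cheeks 32 mm above the worktop, in a recess 74 x 30 mm with lips up to 36 mm, its long side along the stand's x (either way round), the pin hanging free in the gap.
- gauge_body (a point): Centre of the gauge's black body, the place to grip: 34 (gauge x) x 20 (gauge y) x 64 mm high, this point 45 mm above the foot's underside, body 10 to 74 mm above it. Grip across y. Axes: z up, x along the foot. The stem with a red cap stands above the body to 88 mm, to 106 mm with the pin right in. The gauge weighs about 0.2 kg and starts in its stand.
- gauge_foot (a point): Centre of the underside of the gauge's steel foot, a bar 66 (gauge x) x 22 (gauge y) x 10 mm; axes as the gauge's. Astride the groove: the foot's long side lies across the groove. Foot and board are hard: meeting faster than about 8 mm/s gives a knock of over 25 N.
- pin_tip (a point): Lower end of the gauge's round steel pin, 5 mm thick with a flat end, on the gauge's axis; 18 mm below the foot's underside when free.
- pointer_mark (a point): The red drag pointer on the gauge's scale: 52 mm above the pin's tip at the start and whenever the pin carries it, more once the pin has sprung back and left it behind.
- pin (a joint): How far the sprung pin is pushed up into the gauge: 0 (free) to 0.018 m (flush with the foot); the spring presses with 0.9 N at 0, 1.6 N at 6 mm, 3 N at 18 mm. Foot flat on the board and pin on the groove's floor: 18 mm less the groove's depth, so 9 to 13 mm. Push-in of up to 8 mm while feeling for the groove does no harm.
- pointer (a joint): Drag pointer, m: the furthest that the pin has been pushed in so far. It starts at 0 and stays by friction; nothing brings it back.
- sanding_block: Cork sanding block, 62 x 105 mm, 34 mm high, at the left; origin at the centre of its underside. A bystander.
- oil: Small amber dropper bottle, 33 mm across, 102 mm high, standing at the left; origin at the centre of its underside. A bystander.
- egg_timer: White egg timer, 63 mm across, 48 mm high, at the back; origin at the centre of its underside. A bystander.
Mind the look-alikes: they are no part of the job. What is shaped like the stand but blue or pink is not meant.

How it is judged:
On the way, in this order (a step that is already met when the one before it is completed fails the run):
1. the gauge is lifted clear of its stand (height (world z) of gauge_foot above 0.06 m), for 0.1 s.
2. the foot is held flat on the board with 5 N or more, astride the middle part of the near groove run, the pin on the groove's floor and carrying the pointer (z of gauge_foot in the frame of tray between 0.0325 and 0.035 m and x of gauge_foot in the frame of tray between -0.083 and -0.049 m and y of gauge_foot in the frame of tray between -0.07 and 0.07 m and value of joint pin between 0.008 and 0.0142 m and contact force between gauge and tray above 5 N and angle between gauge_foot's own z axis and vertical below 0.04 rad and angle between the x axis of gauge_foot and the x axis of tray, either way round below 0.25 rad and z of pointer_mark in the frame of pin_tip below 0.0532 m), for 0.4 s.
At the end, for the whole second after the job is handed in: The gauge stands released and upright (0.06 rad) in its stand, foot down in the recess (within 2 mm in height, 8 mm sideways), pin sprung out, with the reading still on the pointer (not pushed further in than 14.5 mm) (z of gauge_foot in the frame of stand between 0.0305 and 0.0345 m and value of joint pointer between 0.008 and 0.0145 m and horizontal distance between gauge_foot and stand below 0.008 m and angle between gauge_foot's own z axis and vertical below 0.06 rad and angle between the x axis of gauge_foot and the x axis of stand, either way round below 0.2 rad and value of joint pin below 0.003 m and contact force between the fingers and anything else below 0.2 N); the robot touches nothing.
It fails at once if the gauge presses on the board or tray with more than 25 N (contact force between gauge and tray above 25 N).
It fails at once if the pin is pushed in as far as a groove never pushes it (more than 15 mm) (value of joint pointer above 0.015 m).
It fails at once if a bystander is moved more than 20 mm (distance of any of sanding_block, oil, egg_timer from where it was at the start of the episode above 0.02 m).
It also fails if it takes over 69 s, if anything falls off the work surface, if the arm or the gripper's body presses on something with over 40 N, if the wrist force passes 120 N, or if a joint passes its speed limit or range.

## Working session

There is one attempt and no reset: what is moved stays moved. The work goes in short steps, Python scripts to look and compute and a tool call to move; the robot and the scene stay as the last step left them, time stands still between calls to the robot, and variables do not carry over. Pictures are saved under pics/ and viewed, about 8 in all and at most 12, crops included, and the job is handed in when it is done.

Besides the shell and the picture viewer there is one more tool, called as a command line: name --argument value ..., lists and objects as JSON in quotes. jog_arm: Moves the arm, as the interface text tells. Its arguments: {"type":"object","properties":{"rows":{"type":"array","items":{"type":"number"}},"grip_force":{"type":"number"}},"required":["rows"]}

```bash
mkdir -p pics; ls
cat > h.py <<'E'
import numpy as np, cv2
from cell import observe, read_camera, camera_info, hand_in
from scipy.spatial.transform import Rotation as R
def shot(name):
    p,d=read_camera(name); np.savez(f'{name}.npz',p=p,d=d); return p,d
def save(p,f,s=1): cv2.imwrite(f,cv2.resize(cv2.cvtColor(p,cv2.COLOR_RGB2BGR),None,fx=s,fy=s,interpolation=cv2.INTER_CUBIC))
def world(name,d):
    c=camera_info(name); v,u=np.mgrid[:d.shape[0],:d.shape[1]]
    P=np.stack([(u-c['cx'])/c['fx']*d,-(v-c['cy'])/c['fy']*d,-d],-1)
    T=np.array(c['extrinsics']); return P@T[:3,:3].T+T[:3,3]
E
python3 - <<'E'
from h import *
s=observe(); print(s)
a,d=shot('top'); save(a,'pics/top.png',1.5)
b,d2=shot('scene'); save(b,'pics/scene.png',1.5)
print({k:v for k,v in camera_info('top').items()}); print(camera_info('wrist'))
E
```

```text
pics
{'time': 0.0, 'qpos': array([ 9.61021238e-01,  3.42733387e-01,  1.52503563e+00, -3.66530190e-05,
        1.27538383e+00, -1.45963894e-01]), 'qvel': array([-2.45361031e-04, -1.35869321e-04, -1.25582856e-05,  9.78329909e-04,
       -9.09765323e-04,  1.35675111e-03]), 'joint_efforts': array([ 1.35168789e-04, -4.31250679e+01, -2.44216722e+01,  7.17248255e-02,
        5.59438672e-02, -1.07883723e-04]), 'tool_pos': array([0.23459799, 0.46920687, 0.22603293]), 'tool_rot': array([-3.14004396e+00, -1.92247778e-04,  2.67779201e+00]), 'contact_force': array([-0.90979415,  0.28120616, -0.22261571]), 'torque': array([0.02835561, 0.03142696, 0.01171346]), 'opening': 0.09200642715862158}
{'fx': 440.5680648099039, 'fy': 440.5680648099039, 'cx': 252.0477434079026, 'cy': 182.96212663017957, 'extrinsics': array([[-0.09817081,  0.97408815, -0.20375171,  0.30847479],
       [-0.99516847, -0.09639647,  0.01863956,  0.04396684],
       [-0.00148437,  0.20459714,  0.97884514,  1.31837457],
       [ 0.        ,  0.        ,  0.        ,  1.        ]])}
{'fx': 297.3186396354542, 'fy': 297.3186396354542, 'cx': 250.6718678556728, 'cy': 196.18815140938335, 'tool_from_camera': array([[-1.13520415e-03,  9.63394116e-01,  2.68086717e-01,
         7.26737667e-02],
       [ 9.99998903e-01,  1.34859597e-03, -6.11841267e-04,
        -7.95181208e-04],
       [-9.50984944e-04,  2.68085729e-01, -9.63394591e-01,
        -1.58639888e-01],
       [ 0.00000000e+00,  0.00000000e+00,  0.00000000e+00,
         1.00000000e+00]])}
```

View pics/top.png

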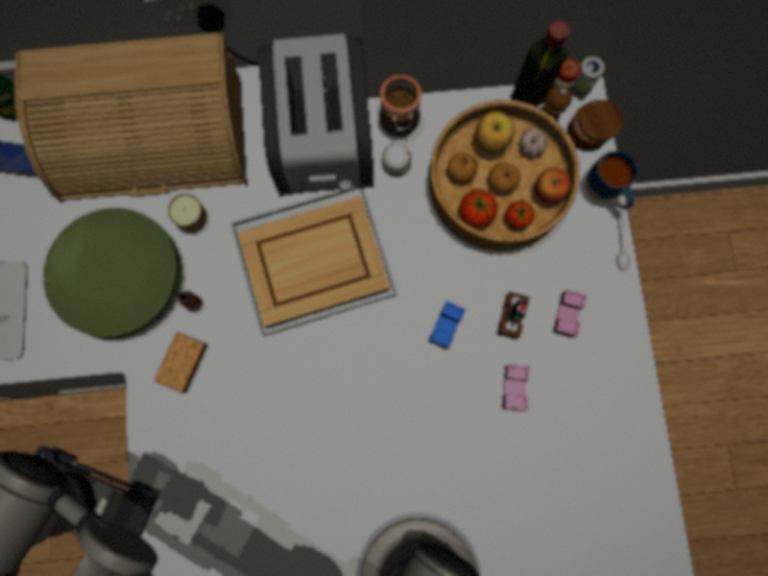

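View pics/scene.png

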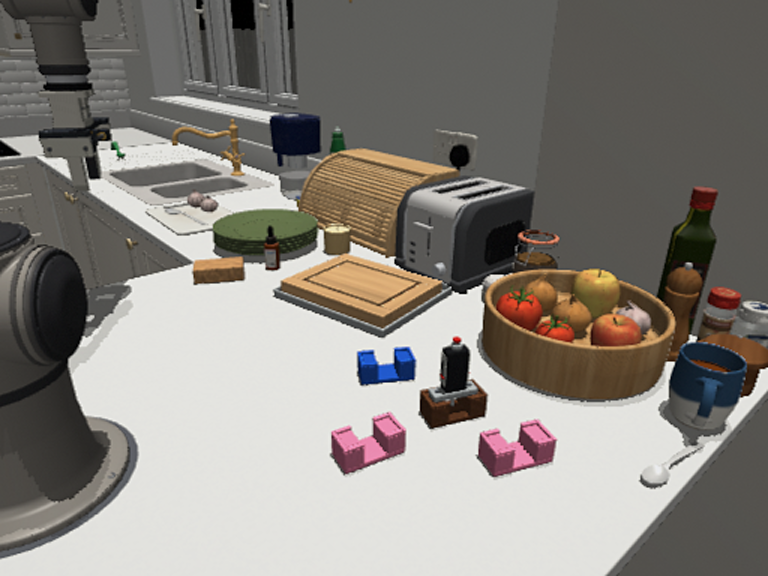

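Top view (1.5x): the gauge in the dark brown stand is at (513,314). Look-alikes are the blue stand (447,325) and the pink ones (570,313) and (516,388). The tray with the board is at (313,262), and the near groove run goes from about (275,303) to (368,273). The dark brown one holding the black gauge is the one I want.

```bash
cat > m.py <<'E'
from h import *
for n in ('top','scene'):
    z=np.load(n+'.npz'); p,d=z['p'],z['d']; W=world(n,d); hsv=cv2.cvtColor(p,cv2.COLOR_RGB2HSV)
    print(n)
    def rect(m,lab):
        pts=W[m][:,:2].astype(np.float32)
        if len(pts)<5: print(lab,len(pts)); return
        (c,s,a)=cv2.minAreaRect(pts); print(lab,len(pts),np.round(c,4),np.round(s,4),round(a,1),'z',np.round(np.percentile(W[m][:,2],[2,50,98]),4))
    roi=np.zeros(d.shape,bool)
    if n=='top': roi[150:225,150:270]=1
    else: roi[160:225,175:315]=1
    t=roi&(d>0)
    rect(t&(abs(W[...,2]-.034)<.005)&(hsv[...,1]>70),'board')
    g=t&(abs(W[...,2]-.034)<.012)&(hsv[...,1]>70)&(hsv[...,2]<150)
    rect(g,'dark/groove')
    rect(t&(W[...,2]>.008)&(W[...,2]<.05),'tray')
    roi[:]=0
    if n=='top': roi[190:230,325:358]=1
    else: roi[220:290,275:330]=1
    t=roi&(d>0)&(hsv[...,2]<190)
    rect(t&(W[...,2]>.012)&(W[...,2]<.042),'stand')
    rect(t&(W[...,2]>.024)&(W[...,2]<.042),'standtop')
    rect(t&(W[...,2]>.055)&(W[...,2]<.16),'gauge')
    if n=='top': save(p[185:235,285:400],'pics/c1.png',6)
E
python3 m.py
```

```text
top
board 4325 [0.621  0.1466] [0.2005 0.2583] 11.9 z [0.0296 0.0344 0.0386]
dark/groove 4480 [0.6208 0.1465] [0.2006 0.2585] 11.8 z [0.0265 0.0343 0.0399]
tray 5424 [0.5839 0.1528] [0.3558 0.229 ] 84.4 z [0.0134 0.034  0.0398]
stand 227 [ 0.4726 -0.2392] [0.0428 0.0853] 69.4 z [0.0144 0.0349 0.0416]
standtop 196 [ 0.4725 -0.2395] [0.0425 0.0852] 69.2 z [0.0267 0.036  0.0417]
gauge 137 [ 0.4709 -0.2369] [0.0207 0.0366] 66.2 z [0.0574 0.1048 0.1215]
scene
board 2553 [0.6442 0.207 ] [0.4608 0.3023] 71.3 z [0.0297 0.0348 0.0368]
dark/groove 896 [0.6423 0.2103] [0.4663 0.3047] 70.5 z [0.0225 0.0302 0.0418]
tray 4620 [0.6571 0.2381] [0.3472 0.4911] 5.8 z [0.0098 0.0339 0.0455]
stand 740 [ 0.5119 -0.2018] [0.2761 0.1223] 37.9 z [0.0127 0.0311 0.0417]
standtop 506 [ 0.5115 -0.2017] [0.2761 0.1215] 38.2 z [0.0242 0.0352 0.0419]
gauge 518 [ 0.5379 -0.2225] [0.1779 0.0338] 14.5 z [0.0565 0.0863 0.115 ]
```

View pics/c1.png

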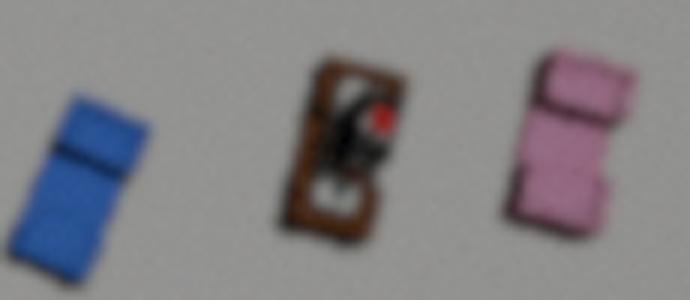

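```bash
cat >> h.py <<'E'
def rel(target,yaw_deg,s=None):
    "tool-frame shift (mm) to target after turning to yaw; and turn about tool z (deg)"
    s=s or observe(); y0=np.degrees(s['tool_rot'][2]); dy=(yaw_deg-y0+180)%360-180
    def sh(yaw):
        M=R.from_euler('xyz',[np.pi,0,np.radians(yaw)]).as_matrix(); return np.round(M.T@(np.array(target)-s['tool_pos'])*1000,1)
    print('turn about tool z',round(-dy,2),'shift before turn',sh(y0),'after turn',sh(yaw_deg))
E
python3 -c "
from h import *
rel([.4715,-.238,.2],159.4)"
```

```text
turn about tool z -5.97 shift before turn [-528.2 -526.6   26.1] after turn [-470.6 -578.7   26.1]
```

jog_arm --rows '[91.8,0,0,0,-6,91.8,-26,-32,1,0,91.8,-26,-32,1,0,91.8,-26,-32,1,0,91.8,-26,-32,1,0,91.8,-26,-32,1,0,91.8,-26,-32,1,0,91.8,-26,-32,1,0,91.8,-26,-32,1,0,91.8,-26,-32,1,0,91.8,-26,-32,2,0,91.8,-26,-32,2,0,91.8,-26,-32,2,0,91.8,-26,-32,2,0,91.8,-26,-32,2,0,91.8,-26,-32,2,0,91.8,-26,-32,2,0,91.8,-26,-32,2,0,91.8,-10,-15,2,0,91.8,0,0,0,0]'

```text
time: 2.1
tool_pos: [0.4614, -0.2143, 0.1987]
tool_rot: [3.141, -0.001, 2.78]
contact_force: [-0.0, -0.1, -0.3]
opening: 0.0918
```

```bash
cat >> h.py <<'E'
def wristworld(d,s):
    c=camera_info('wrist'); v,u=np.mgrid[:d.shape[0],:d.shape[1]]
    x=(u-c['cx'])/c['fx']; y=(v-c['cy'])/c['fy']; th=np.hypot(x,y); k=np.where(th>1e-9,np.tan(th)/np.maximum(th,1e-9),1)
    P=np.stack([x*k*d,-y*k*d,-d],-1)
    T=np.array(c['tool_from_camera']); P=P@T[:3,:3].T+T[:3,3]
    return P@R.from_euler('xyz',s['tool_rot']).as_matrix().T+s['tool_pos']
E
python3 - <<'E'
from h import *
s=observe(); print(s['time'],s['tool_pos'],np.degrees(s['tool_rot']))
p,d=shot('wrist'); np.save('ws.npy',s,allow_pickle=True); save(p,'pics/w1.png',1.5)
W=wristworld(d,s); Z=W[...,2]
near=(d>0)&(np.hypot(W[...,0]-.4726,W[...,1]+.2392)<.075)
for a,b in ((.012,.042),(.024,.042),(.03,.045),(.06,.09),(.1,.112),(.112,.13)):
    m=near&(Z>a)&(Z<b); pts=W[m][:,:2].astype(np.float32)
    if len(pts)>4: print(a,b,len(pts),*[np.round(q,4) for q in cv2.minAreaRect(pts)])
E
```

```text
2.1 [ 0.46142015 -0.21430267  0.19869123] [ 1.79985408e+02 -8.40556730e-02  1.59274611e+02]
0.012 0.042 1124 [ 0.4688 -0.241 ] [0.0422 0.0847] 69.1734
0.024 0.042 1050 [ 0.4688 -0.241 ] [0.0422 0.0847] 69.1734
0.03 0.045 1273 [ 0.4688 -0.241 ] [0.0422 0.0847] 69.1734
0.06 0.09 175 [ 0.4652 -0.231 ] [0.0355 0.0151] 11.9895
0.1 0.112 533 [ 0.4681 -0.2388] [0.0194 0.0335] 67.3101
0.112 0.13 230 [ 0.4678 -0.239 ] [0.0151 0.0127] 63.2324
```

View pics/w1.png

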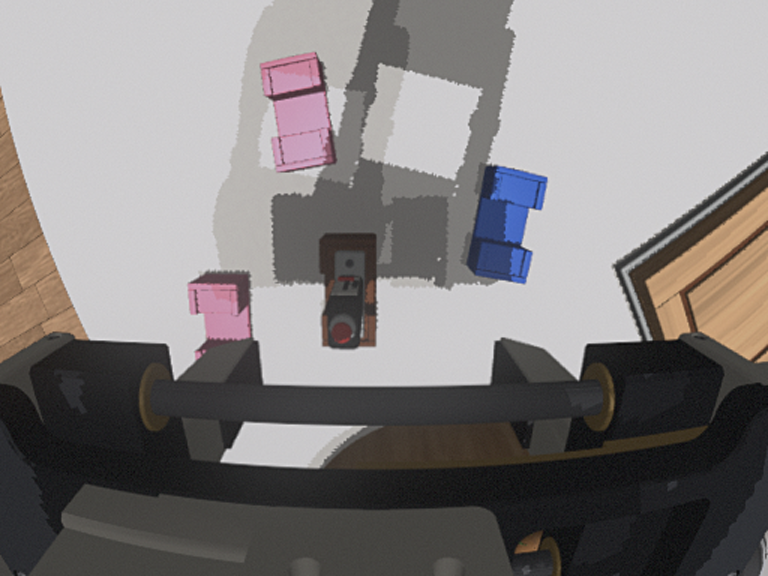

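The wrist view shows the gauge's red cap at (345,330) in the brown stand at (348,290). The face with the pointer is toward the robot. The stand measures 42x85 mm, as it should.

```bash
python3 -c "
from h import *
rel([.4683,-.2395,.073],159.2)"
```

```text
turn about tool z 0.14 shift before turn [-16.3 -22.6 125.9] after turn [-16.3 -22.5 125.9]
```

jog_arm --rows '[91.8,-8,-11.3,0,0,91.8,-8.3,-11.2,0,0,91.8,0,0,20,0,91.8,0,0,26,0,91.8,0,0,26,0,91.8,0,0,26,0,91.8,0,0,18,0,91.8,0,0,10,0,91.8,0,0,0,0,91.8,0,0,0,0]'

```text
time: 3.15
tool_pos: [0.4695, -0.2398, 0.0744]
tool_rot: [-3.141, 0.001, 2.783]
contact_force: [0.4, 0.6, -1.0]
opening: 0.0919
```

```bash
python3 -c "
from h import *
rel([.4683,-.2395,.073],159.2)"
```

```text
turn about tool z 0.24 shift before turn [ 1.2 -0.2  1.4] after turn [ 1.2 -0.2  1.4]
```

jog_arm --rows '[91.8,1,0,1.2,0.2,30,0,0,0,0,30,0,0,0,0,30,0,0,0,0,30,0,0,0,0,24,0,0,0,0,10,0,0,0,0,10,0,0,0,0,10,0,0,0,0,10,0,0,0,0,10,0,0,0,0]' --grip_force 40

```text
time: 4.25
tool_pos: [0.468, -0.239, 0.0724]
tool_rot: [3.141, -0.0, 2.779]
contact_force: [0.3, 0.9, 0.1]
opening: 0.0195
```

Run:
```python
from h import *
s=observe(); print(s['tool_pos'],np.degrees(s['tool_rot']),s['contact_force'],s['torque'],s['opening'])
```

```text
[ 0.46798362 -0.23899663  0.07241585] [ 1.79989786e+02 -6.23203680e-03  1.59225348e+02] [0.29079009 0.9112607  0.08869205] [ 0.07260509 -0.05879023 -0.00689079] 0.019529514822463123
```

jog_arm --rows '[10,0,0,-4,0,10,0,0,-10,0,10,0,0,-15,0,10,0,0,-20,0,10,0,0,-25,0,10,0,0,-15,0,10,0,0,-5,0,10,0,0,0,0,10,0,0,0,0]'

```text
time: 5.15
tool_pos: [0.4676, -0.2387, 0.1658]
tool_rot: [3.141, -0.001, 2.779]
contact_force: [-0.4, -0.0, -1.4]
opening: 0.0198
```

```bash
python3 -c "
from h import *
s=observe();print(s['contact_force'],s['opening'],s['tool_pos'])
rel([.5525-.012,.131-.003,.14],191.9)"
```

```text
[-0.43310786 -0.02113451 -1.36077692] 0.01976088291841785 [ 0.46755911 -0.23874687  0.16584696]
turn about tool z -32.67 shift before turn [ 61.9 368.8  25.8] after turn [-147.   343.8   25.8]
```

jog_arm --rows '[10,0,0,0,-5,10,0,0,0,-7,10,0,0,0,-7,10,0,0,0,-7,10,0,0,0,-4.7,10,0,0,0,-2,10,-6,14,0,0,10,-12,28,0,0,10,-15,35,0,0,10,-15,35,0,0,10,-15,35,0,0,10,-15,35,0,0,10,-15,35,0,0,10,-15,35,5,0,10,-15,35,5,0,10,-12,28,8,0,10,-8,19,8,0,10,-4,10,0,0,10,0,0,0,0,10,0,0,0,0]'

```text
time: 7.15
tool_pos: [0.5405, 0.1275, 0.1406]
tool_rot: [-3.141, -0.0, -2.934]
contact_force: [-0.1, -0.1, -1.4]
opening: 0.0196
```

Run:
```python
from h import *
s=observe(); print(s['time'],s['tool_pos'],np.degrees(s['tool_rot']))
p,d=shot('wrist'); np.save('ws2.npy',s,allow_pickle=True); save(p,'pics/w2.png',1.5)
W=wristworld(d,s); np.save('W2.npy',W)
m=(d>0)&(abs(W[...,2]-.034)<.004)&(cv2.cvtColor(p,cv2.COLOR_RGB2HSV)[...,1]>50)
print(np.round(np.percentile(W[m],[2,50,98],axis=0),4))
```

```text
7.15 [0.54054536 0.1274687  0.14062034] [-1.79981755e+02 -1.52179894e-02 -1.68078836e+02]
[[ 0.4203 -0.1309  0.0306]
 [ 0.5366  0.1483  0.0347]
 [ 0.6601  0.4244  0.0366]]
```

View pics/w2.png

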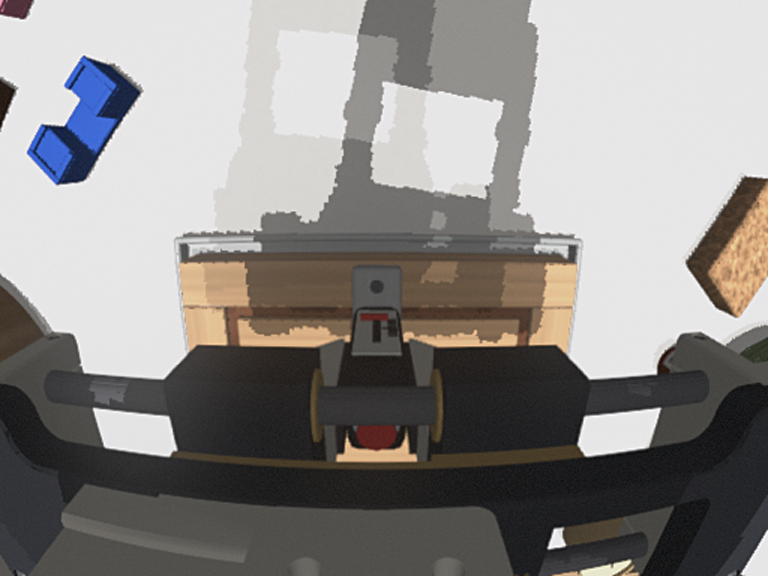

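The groove's near run is at row ~312 (1.5x), left of the gauge over columns 230-350 and right over 405-530. The tray's near rim is at row 240. I'll measure it by projecting rays onto z = 34 mm.

Run:
```python
from h import *
s=np.load('ws2.npy',allow_pickle=True).item(); z=np.load('wrist.npz'); p,d=z['p'],z['d']
W=wristworld(d,s); C=wristworld(np.zeros_like(d)+1e-6,s)[0,0]
D=W-C; Dr=wristworld(np.ones_like(d),s)-C
P=C+Dr*((.034-C[2])/Dr[...,2])[...,None]
yaw=np.radians(11.92); ex=np.array([np.cos(yaw),np.sin(yaw)]); ey=np.array([-ex[1],ex[0]])
hsv=cv2.cvtColor(p,cv2.COLOR_RGB2HSV).astype(float)
lab=cv2.cvtColor(p,cv2.COLOR_RGB2LAB).astype(float)
rb=p[...,0]/(p[...,2]+1.)
for u in (165,185,200,220,280,300,320,335):
    xs=(P[170:228,u,:2]-s['tool_pos'][:2])@ex*1000; ys=(P[170:228,u,:2]-s['tool_pos'][:2])@ey*1000
    print(u,'y',ys[30].round(1))
    for i in range(0,58): 
        if i+170>=168 and u in (200,300): print('  ',i+170,xs[i].round(1),p[170+i,u],W[170+i,u,2].round(4))
    r=rb[170:228,u]; sel=(xs>-25)&(xs<20)
    th=(np.median(r[sel])+r[sel].max())/2; g=sel&(r>th); print('   groove x',xs[g].min().round(1),xs[g].max().round(1), g.sum())
```

```text
165 y -82.1
   groove x 8.6 14.7 7
185 y -62.3
   groove x 9.5 14.5 6
200 y -47.8
   170 -24.0 [85 72 60] 0.0171
   171 -23.1 [84 72 59] 0.0239
   172 -22.2 [81 71 59] 0.0273
   173 -21.2 [82 70 57] 0.0328
   174 -20.3 [107  88  73] 0.0354
   175 -19.3 [105  88  71] 0.0341
   176 -18.4 [104  86  69] 0.0345
   177 -17.5 [103  85  70] 0.0343
   178 -16.5 [103  86  69] 0.0351
   179 -15.6 [102  85  70] 0.0339
   180 -14.6 [99 82 66] 0.035
   181 -13.7 [99 83 66] 0.0344
   182 -12.7 [98 83 67] 0.0337
   183 -11.8 [99 83 65] 0.0349
   184 -10.8 [99 84 67] 0.0357
   185 -9.9 [98 81 63] 0.0346
   186 -8.9 [100  83  68] 0.0357
   187 -8.0 [97 80 64] 0.0358
   188 -7.0 [96 81 65] 0.0349
   189 -6.1 [103  85  68] 0.0342
   190 -5.1 [104  87  69] 0.0362
   191 -4.2 [107  86  68] 0.0356
   192 -3.2 [105  87  68] 0.0348
   193 -2.2 [104  84  68] 0.0349
   194 -1.3 [104  86  69] 0.0347
   195 -0.3 [103  83  67] 0.0344
   196 0.7 [103  87  67] 0.0344
   197 1.6 [102  84  66] 0.0341
   198 2.6 [107  87  69] 0.0351
   199 3.6 [106  87  67] 0.0353
   200 4.6 [104  87  68] 0.034
   201 5.5 [102  84  66
[... 2205 characters left out ...]
 13.5 [76 54 39] 0.029
   210 14.5 [80 56 45] 0.0285
   211 15.5 [77 58 46] 0.0295
   212 16.5 [79 64 50] 0.029
   213 17.6 [105  86  66] 0.0338
   214 18.6 [130 106  81] 0.0347
   215 19.6 [134 108  83] 0.0351
   216 20.6 [131 106  81] 0.0343
   217 21.6 [126 103  77] 0.0358
   218 22.6 [129 104  81] 0.0343
   219 23.6 [129 106  79] 0.0341
   220 24.6 [130 107  82] 0.0356
   221 25.7 [132 107  81] 0.0346
   222 26.7 [131 106  82] 0.0341
   223 27.7 [163 132 100] 0.0342
   224 28.8 [176 141 108] 0.0354
   225 29.8 [197 158 120] 0.0349
   226 30.8 [215 173 131] 0.0344
   227 31.9 [224 188 142] 0.0349
   groove x 10.6 14.5 5
320 y 65.4
   groove x 11.7 14.7 3
335 y 80.4
   groove x 10.8 13.8 2
```

Run:
```python
from h import *
s=np.load('ws2.npy',allow_pickle=True).item(); z=np.load('wrist.npz'); p,d=z['p'],z['d']
W=wristworld(d,s); M=R.from_euler('xyz',s['tool_rot']).as_matrix(); T=(W-s['tool_pos'])@M*1000
for v in list(range(174,184))+list(range(198,244,3)): print(v,T[v,242].round(1),T[v,260].round(1),p[v,242])
f=(abs(T[...,2]-30.4)<4)&(abs(T[...,0])<60)&(abs(T[...,1])<30); print(f.sum(),T[f].min(0),T[f].max(0))
```

```text
174 [ 20.   -8.  106.6] [ 20.    8.3 106.4] [102  85  67]
175 [ 19.3  -8.  105.8] [ 19.2   8.3 106. ] [100  83  67]
176 [ 18.4  -8.  105.5] [ 18.3   8.3 105.8] [85 75 63]
177 [32.2 -5.9 35.4] [32.2  6.1 35.1] [70 68 69]
178 [32.3 -5.8 31.7] [32.5  5.9 31. ] [72 72 72]
179 [31.7 -5.8 31.2] [31.8  6.  31. ] [83 84 82]
180 [31.5 -5.8 29.3] [31.2  5.9 30.4] [86 86 85]
181 [30.6 -5.8 30.2] [30.6  5.9 30.2] [88 87 87]
182 [30.5 -5.7 28. ] [30.1  5.9 29.6] [87 88 87]
183 [28.9 -5.8 31.7] [29.3  5.9 30.2] [88 88 87]
198 [19.4 -5.8 29.1] [19.4  6.  29.3] [86 87 86]
201 [17.  -5.9 30.3] [17.2  6.  29.7] [86 85 86]
204 [15.  -5.9 30. ] [15.   6.  30.1] [65 64 63]
207 [16.6 -5.6 18.4] [17.1  5.6 17. ] [84 85 81]
210 [19.8 -5.1  2.9] [17.   5.5 11.2] [94 37 32]
213 [17.4 -5.2  4.6] [17.2  5.3  5. ] [90 53 50]
216 [16.8 -5.1  1. ] [17.1  5.1  0. ] [84 83 79]
219 [17.  -4.9 -4.5] [17.6  4.9 -6.1] [85 83 79]
222 [16.6 -4.8 -8.2] [17.1  4.8 -9.6] [88 86 83]
225 [ 16.7  -4.7 -12.8] [ 17.1   4.7 -13.9] [85 84 80]
228 [ 17.   -4.6 -17.9] [ 17.2   4.6 -18.4] [85 82 79]
231 [ 17.4  -4.4 -22.9] [ 16.8   4.5 -21.6] [84 82 79]
234 [ 17.6  -4.3 -27.2] [ 17.7   4.3 -27.5] [82 82 79]
237 [ 16.5  -4.3 -28.4] [ 16.7   4.3 -28.8] [43 39 37]
240 [ 16.3  -4.2 -31.5] [ 16.7   4.2 -32.2] [33 29 26]
243 [ 15.4  -4.2 -32.8] [ 15.2   4.2 -32.4] [36 35 33]
923 [ 10.05388315 -11.18783958  27.49904175] [32.45068423 10.79702516 34.27860233]
```

Groove spans 9 to 17 mm ahead of the TCP, so its centre is at 13.0. Board edge + 34 mm gives the same. Gauge axis is within 0.3 mm of the TCP. Moving over it, then down to just above the board.

jog_arm --rows '[10,-5,0,0,0,10,-7.8,0,0,0,10,0,0,8,0,10,0,0,12,0,10,0,0,12,0,10,0,0,8,0,10,0,0,2,0,10,0,0,0,0,10,0,0,0,0,10,0,0,0,0]'

```text
time: 8.2
tool_pos: [0.5536, 0.1306, 0.0991]
tool_rot: [-3.142, 0.001, -2.933]
contact_force: [0.1, 0.4, -1.9]
opening: 0.0197
```

Run:
```python
from h import *
s=observe(); print(s['time'],s['tool_pos'],np.degrees(s['tool_rot']),s['contact_force'],s['torque'])
s0=np.load('ws2.npy',allow_pickle=True).item(); y=np.radians(11.92); ex=np.array([np.cos(y),np.sin(y)]); ey=np.array([-ex[1],ex[0]]); dd=(s['tool_pos']-s0['tool_pos'])[:2]*1000; print('moved',dd@ex,dd@ey)
```

```text
8.2 [0.55360697 0.13062296 0.09905142] [-1.79996558e+02  6.62664096e-02 -1.68067734e+02] [ 0.06803522  0.37639308 -1.92929592] [0.07126966 0.07047103 0.01822991]
moved 13.4314615974566 0.38842268094117005
```

jog_arm --rows '[10,0.5,0,1,0,10,0,0,2,0,10,0,0,2,0,10,0,0,2,0,10,0,0,2,0,10,0,0,1.5,0,10,0,0,0,0,10,0,0,0,0,10,0,0,0,0]'

```text
time: 9.1
tool_pos: [0.5529, 0.1305, 0.0881]
tool_rot: [3.142, 0.0, -2.933]
contact_force: [0.3, -0.5, -1.9]
opening: 0.0195
```

jog_arm --rows '[10,0,0,0,0]'

```text
time: 9.2
tool_pos: [0.5528, 0.1305, 0.0881]
tool_rot: [3.142, 0.0, -2.933]
contact_force: [-0.5, -0.6, -1.3]
opening: 0.02
```

jog_arm --rows '[10,0,0,0,0]'

```text
time: 9.3
tool_pos: [0.5528, 0.1304, 0.0881]
tool_rot: [3.142, 0.0, -2.933]
contact_force: [-0.2, -0.4, -1.6]
opening: 0.0199
```

jog_arm --rows '[10,0,0,1,0,10,0,0,1,0,10,0,0,1,0,10,0,0,0,0,10,0,0,0,0]'

```text
time: 9.8
tool_pos: [0.5529, 0.1304, 0.0851]
tool_rot: [3.142, 0.0, -2.933]
contact_force: [-0.0, -0.6, -1.0]
opening: 0.02
```

jog_arm --rows '[10,0,0,0,0]'

```text
time: 9.9
tool_pos: [0.5529, 0.1304, 0.0851]
tool_rot: [3.142, 0.0, -2.933]
contact_force: [0.7, 0.7, -0.6]
opening: 0.0199
```

jog_arm --rows '[10,0,0,0,0]'

```text
time: 10.0
tool_pos: [0.5529, 0.1305, 0.0851]
tool_rot: [3.142, 0.0, -2.933]
contact_force: [-0.6, 0.4, -0.7]
opening: 0.0198
```

Between 4 and 7 mm below the board top the force rose by about 0.9 N. That is the pin landing on the groove floor; at 4 mm down there was no force, so it is not on the board top. Continuing gently.

jog_arm --rows '[10,0,0,1,0,10,0,0,1,0,10,0,0,1,0,10,0,0,1,0,10,0,0,1,0,10,0,0,1,0,10,0,0,1,0,10,0,0,0.6,0,10,0,0,0,0,10,0,0,0,0]'

```text
time: 11.0
tool_pos: [0.5528, 0.1305, 0.0774]
tool_rot: [3.142, 0.0, -2.933]
contact_force: [0.8, 0.9, 0.6]
opening: 0.0199
```

jog_arm --rows '[10,0,0,0.4,0,10,0,0,0.4,0,10,0,0,0.4,0,10,0,0,0.4,0,10,0,0,0.4,0,10,0,0,0,0]'

```text
time: 11.6
tool_pos: [0.5528, 0.1305, 0.0754]
tool_rot: [3.142, 0.0, -2.933]
contact_force: [0.7, 0.6, 1.2]
opening: 0.0197
```

jog_arm --rows '[10,0,0,0.3,0,10,0,0,0.3,0,10,0,0,0,0]'

```text
time: 11.9
tool_pos: [0.5528, 0.1304, 0.0748]
tool_rot: [3.142, 0.0, -2.933]
contact_force: [0.1, 0.7, 1.9]
opening: 0.0198
```

jog_arm --rows '[10,0,0,0.3,0,10,0,0,0,0]'

```text
time: 12.1
tool_pos: [0.5528, 0.1305, 0.0745]
tool_rot: [3.142, 0.0, -2.933]
contact_force: [0.3, 0.3, 1.8]
opening: 0.0196
```

jog_arm --rows '[10,0,0,0.2,0,10,0,0,0,0]'

```text
time: 12.3
tool_pos: [0.5528, 0.1305, 0.0744]
tool_rot: [3.142, 0.0, -2.933]
contact_force: [1.0, 0.0, 2.3]
opening: 0.0198
```

jog_arm --rows '[10,0,0,0.2,0,10,0,0,0,0]'

```text
time: 12.5
tool_pos: [0.5529, 0.1305, 0.0744]
tool_rot: [3.142, 0.0, -2.933]
contact_force: [0.1, 0.5, 4.2]
opening: 0.0201
```

jog_arm --rows '[10,0,0,0.2,0,10,0,0,0,0]'

```text
time: 12.7
tool_pos: [0.5529, 0.1305, 0.0744]
tool_rot: [-3.142, 0.001, -2.933]
contact_force: [-0.7, 1.8, 6.6]
opening: 0.0198
```

jog_arm --rows '[10,0,0,0.2,0,10,0,0,0,0,10,0,0,0,0,10,0,0,0,0,10,0,0,0,0,10,0,0,0,0,10,0,0,0,0,10,0,0,0,0]'

```text
time: 13.5
tool_pos: [0.5529, 0.1305, 0.0744]
tool_rot: [-3.142, 0.001, -2.933]
contact_force: [-1.3, 0.7, 8.4]
opening: 0.0198
```

Run:
```python
from h import *
s=observe(); print(s['time'],s['tool_pos'],np.degrees(s['tool_rot']),s['contact_force'],s['torque'])
p,d=shot('wrist'); save(p[150:310,190:310],'pics/w3.png',3.7)
```

```text
13.5 [0.55294349 0.13047815 0.07441164] [-1.79998699e+02  4.25223986e-02 -1.68072190e+02] [-1.2813346   0.69708163  8.37672616] [-0.00459666  0.31014673  0.02365231]
```

View pics/w3.png

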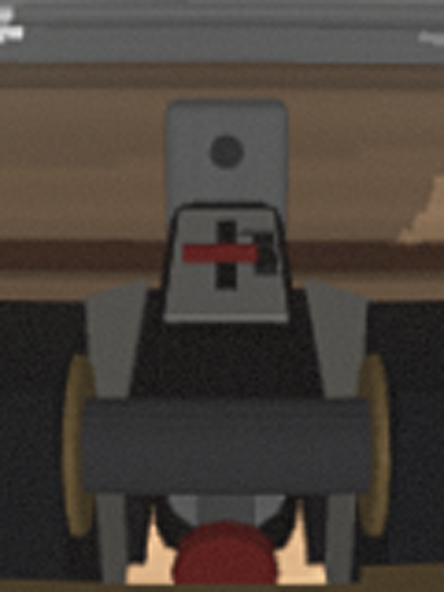

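The pointer has moved from the slot's lower end to the middle, and the foot sits on the board across the groove. Tool z 0.0744 puts the foot at 34.0 mm, and the push is about 10 N, held for 0.8 s. Lifting and returning.

jog_arm --rows '[10,0,0,0,0,10,0,0,-0.5,0,10,0,0,-1,0,10,0,0,-3,0,10,0,0,-7,0,10,0,0,-12,0,10,0,0,-18,0,10,0,0,-20,0,10,0,0,-18,0,10,0,0,-10,0,10,0,0,-3,0,10,0,0,0,0,10,0,0,0,0]'

```text
time: 14.85
tool_pos: [0.5522, 0.1304, 0.1653]
tool_rot: [3.141, -0.002, -2.933]
contact_force: [0.1, 0.7, -1.7]
opening: 0.0199
```

```bash
python3 -c "
from h import *
s=observe();print(s['contact_force'],s['opening'],s['tool_pos'])
rel([.468,-.239,.165],159.2)"
```

```text
[ 0.10304902  0.74177412 -1.71509529] 0.019873028522696175 [0.55217922 0.13036388 0.16534901]
turn about tool z 32.73 shift before turn [ 1.587e+02 -3.440e+02  3.000e-01] after turn [-5.250e+01 -3.752e+02  3.000e-01]
```

jog_arm --rows '[10,6,-13,0,0,10,12,-26,0,0,10,15,-33,0,0,10,15,-33,0,0,10,15,-33,0,0,10,15,-33,0,0,10,15,-33,0,0,10,15,-33,0,0,10,15,-32,0,0,10,15,-32,0,0,10,12,-25,0,0,10,6,-12,0,0,10,2.7,-6,0,0,10,0,0,0,4,10,0,0,0,7,10,0,0,0,7,10,0,0,0,7,10,0,0,0,5,10,0,0,0,2.7,10,0,0,0,0]'

```text
time: 16.85
tool_pos: [0.4686, -0.2379, 0.166]
tool_rot: [3.141, -0.001, 2.78]
contact_force: [-0.9, 0.8, -2.0]
opening: 0.0198
```

jog_arm --rows '[10,0,0,0,0,10,0,0,0,0]'

```text
time: 17.05
tool_pos: [0.4686, -0.2385, 0.1661]
tool_rot: [3.141, -0.0, 2.781]
contact_force: [0.5, 0.5, -1.9]
opening: 0.0199
```

Run:
```python
from h import *
s=observe(); rel([.468,-.239,.0724],159.2,s)
p,d=shot('wrist'); np.save('ws3.npy',s,allow_pickle=True); save(p[130:300,150:360],'pics/w4.png',3.5)
W=wristworld(d,s); T=(W-s['tool_pos'])@R.from_euler('xyz',s['tool_rot']).as_matrix()*1000
ez=s['tool_pos'][2]*1000
H=ez-T[...,2]
m=(d>0)&(abs(H-35)<5)&(abs(T[...,0])<75)&(abs(T[...,1])<40); print('stand top T',m.sum(),T[m].min(0),T[m].max(0))
print(*[np.round(q,2) for q in cv2.minAreaRect(T[m][:,:2].astype(np.float32))])
f=(abs(T[...,2]-30.4)<4)&(abs(T[...,0])<60)&(abs(T[...,1])<30); print('foot',f.sum(),T[f].min(0),T[f].max(0))
A=np.c_[T[f][:,:2],np.ones(f.sum())]; print('foot plane',np.linalg.lstsq(A,T[f][:,2],rcond=None)[0])
```

```text
turn about tool z 0.12 shift before turn [ 0.4 -0.6 93.7] after turn [ 0.4 -0.6 93.7]
stand top T 1306 [-40.75395063 -23.23884804 127.19297079] [ 41.20478109  19.36369108 135.76691581]
[ 0.25 -2.  ] [81.79 42.32] 0.3
foot 926 [  9.82436802 -11.67519748  27.32537946] [32.29766307 10.37482033 34.01874244]
foot plane [4.46440642e-02 3.89484776e-03 2.88546722e+01]
```

View pics/w4.png

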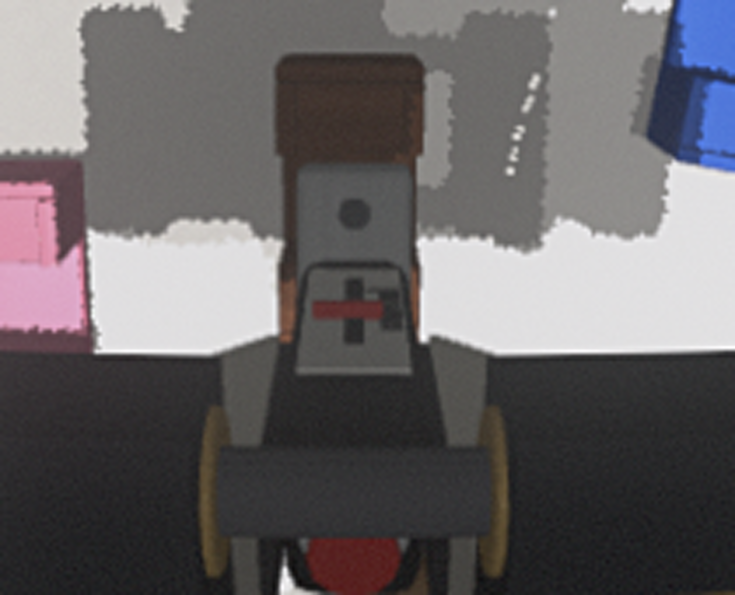

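Stand and foot are aligned to about 1 mm (stand tool-y -1.9, foot -0.6; the recess has ±4). The pointer is still at mid-scale. Lowering.

jog_arm --rows '[10,0.3,-0.9,0,0.1,10,0,0,8,0,10,0,0,15,0,10,0,0,18,0,10,0,0,18,0,10,0,0,12,0,10,0,0,6,0,10,0,0,3,0,10,0,0,2,0,10,0,0,0,0,10,0,0,0,0]'

```text
time: 18.2
tool_pos: [0.4683, -0.2399, 0.0847]
tool_rot: [-3.141, 0.001, 2.777]
contact_force: [0.7, 0.6, -2.2]
opening: 0.0197
```

```bash
python3 -c "
from h import *
s=observe(); print(s['contact_force'])
rel([.468,-.239,.0724],159.2,s)"
```

```text
[ 0.73754175  0.64813244 -2.21308134]
turn about tool z -0.07 shift before turn [ 0.6  0.7 12.3] after turn [ 0.6  0.7 12.3]
```

jog_arm --rows '[10,0,0.4,1,0,10,0,0,1,0,10,0,0,1,0,10,0,0,1,0,10,0,0,1,0,10,0,0,1,0,10,0,0,1,0,10,0,0,1,0,10,0,0,0.8,0,10,0,0,0.8,0,10,0,0,0.8,0,10,0,0,0.8,0,10,0,0,0.5,0,10,0,0,0,0,10,0,0,0,0]'

```text
time: 19.7
tool_pos: [0.4681, -0.2393, 0.0725]
tool_rot: [3.141, -0.0, 2.777]
contact_force: [0.2, -0.0, -1.8]
opening: 0.0198
```

jog_arm --rows '[10,0,0,0.3,0,10,0,0,0,0]'

```text
time: 19.9
tool_pos: [0.4682, -0.2393, 0.0724]
tool_rot: [3.142, 0.0, 2.777]
contact_force: [-0.2, 1.1, 0.7]
opening: 0.0198
```

Foot contact came at exactly the original height. Releasing.

jog_arm --rows '[22,0,0,0,0,26,0,0,0,0,40,0,0,0,0,60,0,0,0,0,80,0,0,0,0,80,0,0,0,0,80,0,0,0,0,80,0,0,-5,0,80,0,0,-15,0,80,0,0,-25,0,80,0,0,-30,0,80,0,0,-30,0,80,0,0,-20,0,80,0,0,-10,0,80,20,15,0,0,80,20,15,0,0,80,0,0,0,0,80,0,0,0,0]'

```text
time: 21.7
tool_pos: [0.4414, -0.1969, 0.2071]
tool_rot: [-3.142, 0.0, 2.778]
contact_force: [0.3, -0.3, 0.5]
opening: 0.0799
```

Run:
```python
from h import *
s=observe(); print(s['time'],s['tool_pos'],s['contact_force'],s['opening'])
p,d=shot('wrist'); save(p[100:330,100:400],'pics/w5.png',2.6)
W=wristworld(d,s); Z=W[...,2]; near=(d>0)&(np.hypot(W[...,0]-.4688,W[...,1]+.241)<.06)
for a,b in ((.03,.045),(.06,.09),(.1,.111),(.112,.14)):
    m=near&(Z>a)&(Z<b); pts=W[m][:,:2].astype(np.float32)
    if len(pts)>4: print(a,b,len(pts),*[np.round(q,4) for q in cv2.minAreaRect(pts)],W[m][:,2].max())
```

```text
21.7 [ 0.4414214  -0.19688534  0.20713709] [ 0.34619438 -0.25826167  0.53748235] 0.0799247667921341
0.03 0.045 1155 [ 0.4685 -0.2405] [0.0409 0.083 ] 68.7231 0.04482842404986501
0.06 0.09 216 [ 0.4648 -0.2325] [0.0354 0.0166] 15.6901 0.08996417585190246
0.1 0.111 434 [ 0.468  -0.2398] [0.019  0.0331] 66.572 0.11083703373913832
0.112 0.14 191 [ 0.4678 -0.2391] [0.0137 0.0131] 18.2548 0.12285504148880853
```

View pics/w5.png

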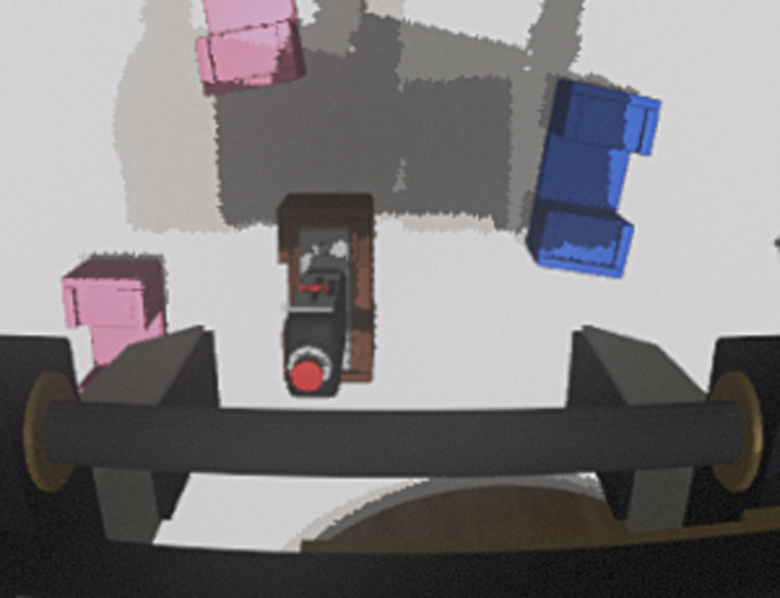

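The gauge stands upright in the brown stand at (315,310). Its body is within about 1 mm of where it began, the stem top at 0.12 m shows the pin is sprung out, and the pointer is still up the scale. Handing in.

```bash
python3 -c "
from h import *
print(hand_in())"
```

```text
the job is handed in; nothing more can be done
None
```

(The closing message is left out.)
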